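# Load the pin demagnetiser and hold its dead-man handle half way

## Task

Put each loose steel pin upright and fully home in its own pocket of the demagnetiser (blue-capped thick pin in the blue-marked pocket, orange-capped thin pin in the orange-marked one) and let go of them. Only then press the spring-loaded yellow dead-man handle down half way, until it lies level with the green band, never as far as its bottom stop; hold it there and finish the program while still holding it. Leave everything else on the bench where it is.

Things in the scene. Friction and masses are not known exactly. Their poses are not given: they have to be found in the camera images.
- pin_blue_center (a point): Centre (half-way up) of the thick loose pin: bright steel cylinder 22 mm in diameter, 70 mm long, about 0.2 kg, with a blue band on its top 8 mm; it starts standing upright on the bench. z axis along the pin, towards the blue end.
- pin_orange_center (a point): Centre (half-way up) of the thin loose pin: bright steel cylinder 16 mm in diameter, 70 mm long, about 0.11 kg, with an orange band on its top 8 mm; it starts standing upright on the bench. z axis along the pin, towards the orange end.
- block: Demagnetiser, fixed: aluminium block 90 (x) x 140 (y) x 60 mm high, green housing of the same height on its +x side (out to x = +80 mm). Origin: centre of the aluminium block's underside, on the bench. Two round blind pockets, 30 mm deep, 3 mm wider than their pins, 2 mm chamfers: blue at y = +35 mm, orange at y = -35 mm. A pin fully home stands 40 mm out of the block.
- pocket_blue (a point): Centre of the mouth of the 25 mm wide pocket for the blue pin, at the block's top face (60 mm above the bench); a blue bar is painted beside it on the block's -x side.
- pocket_orange (a point): Centre of the mouth of the 19 mm wide pocket for the orange pin, at the block's top face (60 mm above the bench); an orange bar is painted beside it on the block's -x side.
- station: Dead-man handle station, fixed: green base plate 200 x 90 x 15 mm and two cheeks (123 mm high, x = +30 to +90 mm) with the handle's pivot at x = +60 mm, 100 mm above the bench, axis along y; the handle points along -x. Origin: on the bench, near the plate's middle. A white gauge plate (x -65 to -35 mm, y = +43 mm, 129 mm high) has a green band at 93 to 107 mm height, red below.
- handle_pad (a point): Centre of the top face of the yellow paddle (56 mm long, 42 wide, 12 thick) at the handle's free end, the place to press: 110 mm from the pivot along the handle, 6 mm above its centre line; 128 mm above the bench at rest, 106 mm when the handle is level (half way), 84 mm at the bottom stop. Moves with the handle.
- handle (a joint): Angle of the dead-man handle (rad): 0 at rest (sloping 0.2 rad upwards to its free end), 0.20 level = half way, 0.40 at the bottom stop. A spring pushes it back up: pressing on the paddle takes about 7 N to start, 10 N half way, 13 N at the bottom stop; it returns when let go.
- bush: Brass bush, 34 mm across, 18 mm high: leave alone. Origin: underside centre, among the pins.
- tape: Roll of yellow tape lying flat, 72 mm across, 20 mm high: leave alone. Origin: underside centre.
- spray: Blue spray can, 54 mm across, 170 mm high: leave alone. Origin: underside centre.
- tub: Clear open tub 110 x 160 x 50 mm: leave alone. Origin: underside centre.
- spanner: Steel spanner lying flat, 170 mm long: leave alone. Origin: on its length.
- driver: Screwdriver lying flat, 190 mm long: leave alone. Origin: on its length.
- jar: Glass jar with red lid, 70 mm across, 80 mm high: leave alone. Origin: underside centre.

How it is judged (in metres and radians):
On the way:
1. both pins are fully home in their own pockets and let go, the handle still up (horizontal distance between pin_blue_center and pocket_blue below 0.006 m and z of pin_blue_center in the frame of block between 0.058 and 0.07 m and angle between each of pin_blue_center, pin_orange_center's own z axis and vertical below 0.15 rad and horizontal distance between pin_orange_center and pocket_orange below 0.006 m and z of pin_orange_center in the frame of block between 0.058 and 0.07 m and contact force between the fingers and pin_blue below 0.2 N and contact force between the fingers and pin_orange below 0.2 N and value of joint handle below 0.08 rad), for 0.2 s.
At the end, for the whole second after the job is handed in: Both pins home in their own pockets (centre within 6 mm of the axis, less than 5 mm off the floor, within 0.15 rad of upright) and not gripped; the robot itself keeps the handle still at 0.14 to 0.26 rad (paddle within about 6 mm of level), pressing with over 3 N (horizontal distance between pin_blue_center and pocket_blue below 0.006 m and z of pin_blue_center in the frame of block between 0.058 and 0.07 m and angle between each of pin_blue_center, pin_orange_center's own z axis and vertical below 0.15 rad and horizontal distance between pin_orange_center and pocket_orange below 0.006 m and z of pin_orange_center in the frame of block between 0.058 and 0.07 m and contact force between the fingers and pin_blue below 0.2 N and contact force between the fingers and pin_orange below 0.2 N and value of joint handle between 0.14 and 0.26 rad and velocity of joint handle between -0.1 and 0.1 rad/s and contact force between any of the fingers, the arm and handle above 3 N and contact force between each of pin_blue, pin_orange and handle below 0.2 N); the arm keeps its last pose, push and grip.
It fails at once if the handle is pressed before both pins are home (value of joint handle above 0.1 rad and not (horizontal distance between pin_blue_center and pocket_blue below 0.006 m and z of pin_blue_center in the frame of block between 0.058 and 0.07 m and angle between each of pin_blue_center, pin_orange_center's own z axis and vertical below 0.15 rad and horizontal distance between pin_orange_center and pocket_orange below 0.006 m and z of pin_orange_center in the frame of block between 0.058 and 0.07 m)).
It fails at once if the handle is pushed to its bottom stop (value of joint handle above 0.385 rad).
It fails at once if another thing on the bench is pushed away (more than 40 mm) (distance of any of bush, tape, spray, tub, spanner, driver, jar from where it was at the start of the episode above 0.04 m).
It also fails if it takes over 69 s, if anything falls off the work surface, if the arm or the gripper's body presses on something with over 40 N, if the wrist force passes 120 N, or if a joint passes its speed limit or range.

## Robot

A 6-joint arm with a two-finger parallel gripper is mounted at the origin on the work surface. World frame = base frame: x ahead of the robot, y to its left, z up, the work surface at z = 0. Lengths are in m, angles in degrees, forces in N, time in s.
With the tool pointing down it reaches from about 0.35 to 0.875 m from the base axis. Payload 15.5 kg.
Tool frame: the origin (TCP) lies between the finger pads; the fingertips stand 22 mm ahead of it and the grasp point (between the pads) lies 3 mm ahead of it; y points along the fingers, x is the direction in which the jaws open and shut, and the axes are right-handed (so a half turn about y gives the same grasp; the last joint's range is limited). The gripper opens to 85 mm and grips with 20 to 120 N. Pads are 22 mm wide; open, the fingers measure 114 mm over their backs; the gripper's body (76 mm by 85 mm) begins 54 mm behind the grasp point. The pads swing forward as they close: fully open they stand 13 mm farther back than shut.
Start: joints at [-81.159, 28.281, 77.091, -0, 74.628, -5.472], TCP at [0.155, -0.606, 0.253] pointing down, gripper open.
Joint ranges: [-166.48, 166.48], [-47.26, 123.95], [12.59, 153.08], [-70.14, 250.14], [6.76, 159.57], [-176.63, 176.63]. Speed limits (degrees/s): [108.29, 108.29, 147.25, 172.46, 172.46, 172.46].

## Interface

Orientations are given as [roll, pitch, yaw] about the fixed x, y, z axes, in that order (R = Rz(yaw) Ry(pitch) Rx(roll)).
In Python, from bench import robot gives the robot as it stands.
- The arm moves only by the tool carry_out, never from a script. Its argument "series" is text: rows parted by semicolons, each of 6 numbers parted by spaces: the shift along the tool's x, y, z normalised to -1 to 1, where 1 is 200 mm, then the turn, a rotation vector about the tool's x, y, z normalised to -1 to 1, where 1 is pi rad. A call has 1 to 10 rows; each row shifts and turns the commanded pose from where the row before left it, along the tool's axes as they then stand; what a row does not reach is not made up. A row lasts 1/10 s, in which the tool goes at most 50 mm and 8.59 degrees, less where a joint would pass 70% of its speed; a pose out of reach is approached as far as the arm can. A call with a number of a shift or a turn outside -1 to 1 is refused whole. A call with a gripper value outside its range is refused whole. "jaw" is the finger opening in mm, from 0 to 85.4, set as the call begins (left out, the last holds). The fingers move at their own pace and stop on an object; "squeeze" is the grip in N (left out, the last holds). Time passes only in rows, so rows that do not move let the fingers close. It gives the time, the measured TCP pose, the force and the opening at its end, in the units of the state.
- robot.observe(): the state, without advancing time (a new reading comes with each control period).
- robot.grab_frame(name): name is "side" or "top"; returns (picture, depth): 400x640x3 uint8, blue, green, red; 400x640 float32, m along the optical axis (not along the pixel's ray), 0 where there is no reading.
- robot.calibration(name): a dict with "fovy" (degrees; the focal length in pixels is half the picture's height over the tangent of half this angle, whatever the lens; pixels are square), "cx", "cy" (the principal point, pixels), "dist" ([k1, k2, p1, p2, k3] as OpenCV has them; the pictures are not rectified), "R" (3x3) and "t" (3): a world point X has camera coordinates R X + t. Camera axes: x right, y down, z forward; pixel columns grow to the right and rows downward; lengths in m; the calibration is good to about 2 mm. A picture is of the moment at which its call begins. calibration takes no time and is no camera call.
- robot.finish_job(): hands the job in, once; it reports no verdict.
Trained networks look in the newest picture that a camera, given by its name, has taken for a name from the list of things; names that differ only in an ending like _2 or _b are one class to them, and where a whole thing is asked for, a point or a joint stands for the part that bears it (a point fixed in the world has none). Each returns a list of dicts, best first, with "confidence" (0 to 1); they miss things now and then, are a little off and sometimes report something else, mostly with a low value. They report only what shows in the picture. A call takes as long as a camera call.
- robot.boxes_of(camera, name): "bbox" ([left, top, right, bottom] in pixels, round what is visible of it).
- robot.cut_out(camera, name): "region" (400x640 bool, what is visible of it) and "bbox" ([left, top, right, bottom] in pixels, round what is visible of it).
The state is a dict: "t": time; "joint_pos": joint angles; "dq": joint speeds; "joint_efforts": joint torques, N m; "tcp_pos": TCP position; "tcp_rot": TCP orientation; "force": force on the tool from outside, world axes, zero at the start; "torque": the same for the moment, N m; "width": finger opening in m.
Only numpy, scipy, OpenCV 4.12 (cv2) and the standard library are available. Lean on these libraries where they do the work, as an engineer would, in place of code of your own. Each camera call takes 0.05 s, during which the arm holds its last target.

## Working session

There is one attempt and no reset: what is moved stays moved. The work goes in short steps, Python scripts to look and compute and a tool call to move; the robot and the scene stay as the last step left them, time stands still between calls to the robot, and variables do not carry over. Pictures are saved under pics/ and viewed, and the job is handed in when it is done.

Besides the shell and the picture viewer there is one more tool, called after "Call:" as name(argument=value, ...) on one line, values as JSON. carry_out: Moves the arm, as the interface text tells. Its arguments: {"type":"object","properties":{"series":{"type":"string"},"jaw":{"type":"number"},"squeeze":{"type":"number"}},"required":["series"]}

```bash
mkdir -p pics; ls; python3 - <<'E'
from bench import robot
import cv2, numpy as np
s=robot.observe(); print(s)
for n in ("side","top"):
    im,d=robot.grab_frame(n); cv2.imwrite(f"pics/{n}0.png",im); np.save(f"pics/{n}0.npy",d)
    c=robot.calibration(n); print(n,c)
E
```

```text
pics
{'t': 0.0, 'joint_pos': array([-8.11581579e+01,  2.83155888e+01,  7.71299479e+01, -2.55550684e-03,
        7.46293336e+01, -5.47154966e+00]), 'dq': array([-0.01966309,  0.05083779,  0.01385332,  0.08350929,  0.05136879,
       -0.1055743 ]), 'joint_efforts': array([-1.37409788e-03, -8.82169461e+01, -3.83871102e+01, -1.29973100e-04,
        1.02023224e-02,  3.99559958e-07]), 'tcp_pos': array([ 0.15445174, -0.60523907,  0.25267595]), 'tcp_rot': array([-8.99953130e+01,  7.47640917e-02, -7.56859262e+01]), 'force': array([0.79249146, 0.4406486 , 0.22943265]), 'torque': array([-0.01453231, -0.00635544,  0.02616736]), 'width': 0.08519634473505594}
side {'fovy': 46.183323021996486, 'cx': 322.4916152230079, 'cy': 201.49164004596665, 'dist': array([-0.08473761,  0.        ,  0.        ,  0.        ,  0.        ]), 'R': array([[ 0.99858992, -0.05121096,  0.0139857 ],
       [-0.01722899, -0.5618307 , -0.8270728 ],
       [ 0.05021279,  0.82566561, -0.56192079]]), 't': array([-0.55631102,  0.06031591,  1.12694311])}
top {'fovy': 51.16265932394023, 'cx': 327.85173878015434, 'cy': 204.0240360779194, 'dist': array([-0.10920312,  0.        ,  0.        ,  0.        ,  0.        ]), 'R': array([[-0.00811229, -0.99967717, -0.02407786],
       [-0.98726232,  0.01183298, -0.15866033],
       [ 0.15889402,  0.02248407, -0.98703959]]), 't': array([-0.04229113,  0.57805279,  1.06777186])}
```

View pics/side0.png

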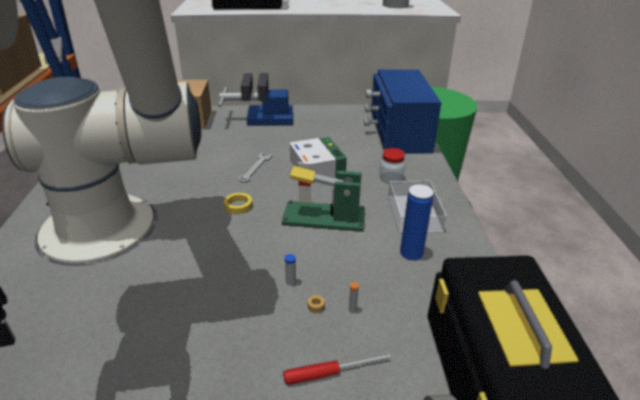

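View pics/top0.png

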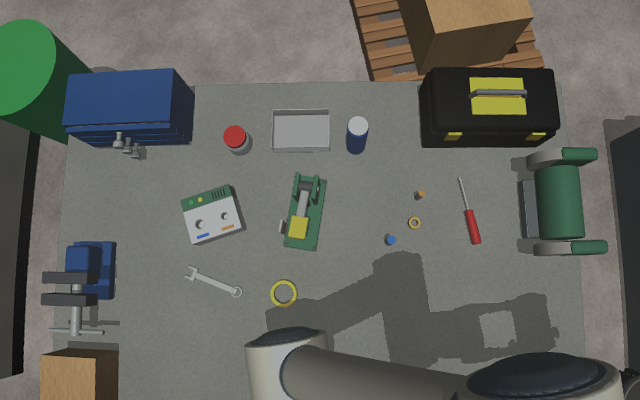

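```bash
cat > h.py <<'E'
from bench import robot
import cv2, numpy as np
from scipy.optimize import least_squares
def cal(n):
    c=robot.calibration(n); f=200/np.tan(np.radians(c['fovy']/2))
    K=np.array([[f,0,c['cx']],[0,f,c['cy']],[0,0,1]]); return K,np.array(c['dist']),np.array(c['R']),np.array(c['t'])
def rays(n,px):
    K,D,R,t=cal(n); p=cv2.undistortPoints(np.array(px,float).reshape(-1,1,2),K,D).reshape(-1,2)
    return np.c_[p,np.ones(len(p))]@R, -R.T@t   # dirs world (depth=1), origin
def at_z(n,px,z):
    d,o=rays(n,px); return o+d*((z-o[2])/d[:,2])[:,None]
def at_d(n,px,dep):
    d,o=rays(n,px); return o+d*np.array(dep).reshape(-1,1)
def proj(n,X):
    K,D,R,t=cal(n); return cv2.projectPoints(np.array(X,float).reshape(-1,1,3),cv2.Rodrigues(R)[0],t,K,D)[0].reshape(-1,2)
E
python3 - <<'E'
from h import *
for n in ("side","top"):
    im=cv2.imread(f"pics/{n}0.png"); d=np.load(f"pics/{n}0.npy")
    for name in ("pin_blue_center","pin_orange_center","block","handle_pad","station","bush"):
        r=robot.cut_out(n,name)
        for q in r[:2]:
            m=q['region']; v,u=np.nonzero(m); dd=d[v,u]; ok=dd>0
            P=at_d(n,np.c_[u,v][ok],dd[ok])
            print(n,name,round(q['confidence'],2),np.round(q['bbox'],1),m.sum(),"med",np.round(np.median(P,0),3),"zmax",np.round(np.percentile(P[:,2],[5,95]),3))
    s=im[150:330,180:440] if n=="side" else im[160:270,170:440]
    cv2.imwrite(f"pics/{n}0z.png",cv2.resize(s,None,fx=2.9,fy=2.9,interpolation=cv2.INTER_CUBIC))
E
```

```text
side pin_blue_center 0.8 [284.4 250.6 293.4 287.5] 333 med [ 0.48  -0.216  0.044] zmax [0.006 0.07 ]
side pin_orange_center 0.6 [349.1 282.6 361.8 312.6] 236 med [ 0.6   -0.297  0.042] zmax [0.006 0.069]
side block 0.81 [291.3 136.9 344.5 178.8] 1663 med [0.562 0.242 0.058] zmax [0.013 0.062]
side handle_pad 0.69 [238.2 154.8 272.5 182.1] 272 med [0.37  0.258 0.006] zmax [-0.     0.009]
side handle_pad 0.58 [290.4 162.9 353.2 186.9] 512 med [0.529 0.015 0.121] zmax [0.108 0.131]
side station 0.78 [281.8 163.  363.7 230.6] 3633 med [0.572 0.003 0.038] zmax [0.009 0.125]
side bush 0.66 [349.3 281.  359.5 311.9] 250 med [ 0.6   -0.297  0.043] zmax [0.006 0.069]
side bush 0.55 [305.9 296.  325.  311.1] 222 med [ 0.529 -0.284  0.015] zmax [0.003 0.018]
top pin_blue_center 0.39 [414.  190.8 424.2 201.5] 49 med [ 0.596 -0.29   0.062] zmax [0.021 0.072]
top pin_orange_center 0.36 [346.2 115.6 368.1 156.8] 680 med [ 0.735 -0.124  0.159] zmax [0.031 0.172]
top block 0.98 [183.9 183.2 247.6 247.5] 2649 med [0.55  0.26  0.059] zmax [0.027 0.063]
top handle_pad 0.9 [287.9 179.6 313.1 240.2] 724 med [0.534 0.018 0.121] zmax [0.108 0.133]
top station 0.55 [279.5 171.1 323.4 251.1] 2491 med [0.553 0.012 0.042] zmax [0.012 0.13 ]
top bush 0.57 [406.1 215.  421.6 227.8] 137 med [ 0.53  -0.283  0.016] zmax [-0.001  0.021]
```

```bash
ls pics
```

```text
side0.npy
side0.png
side0z.png
top0.npy
top0.png
top0z.png
```

View pics/side0z.png

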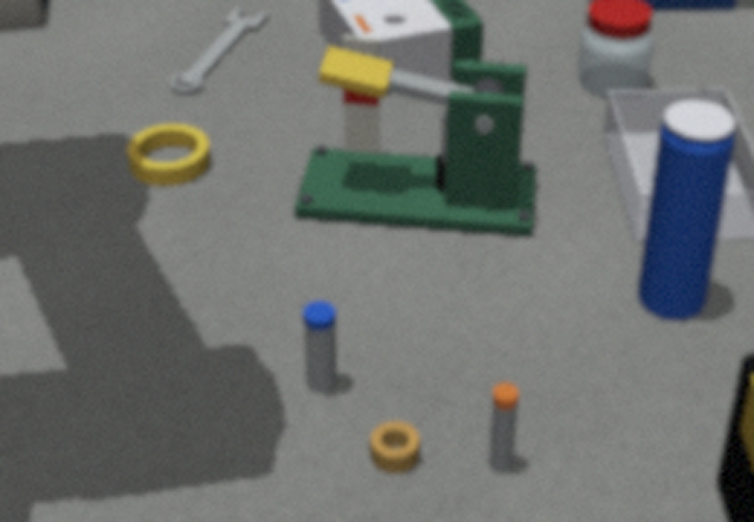

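View pics/top0z.png

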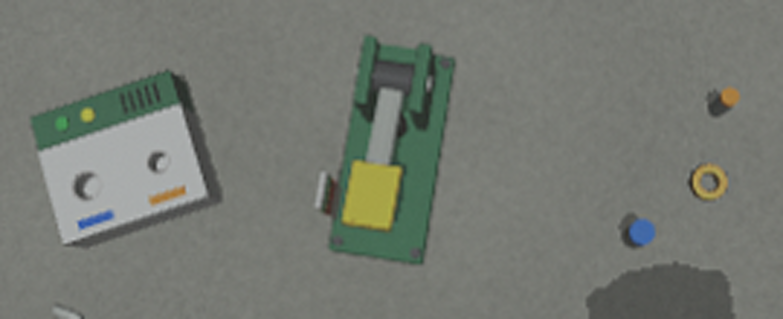

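```bash
cat > m1.py <<'E'
from h import *
def blob(im,lo,hi,box):
    hsv=cv2.cvtColor(im,cv2.COLOR_BGR2HSV); m=cv2.inRange(hsv,lo,hi); k=np.zeros_like(m); l,t,r,b=box; k[t:b,l:r]=m[t:b,l:r]
    n,lab,st,ce=cv2.connectedComponentsWithStats(k)
    i=1+np.argmax(st[1:,4]); return ce[i],st[i]
if __name__=="__main__":
    for n,bb,ob in (("side",(270,240,310,275),(340,275,370,300)),("top",(375,225,405,255),(405,180,435,205))):
        im=cv2.imread(f"pics/{n}0.png")
        for nm,lo,hi,box in (("blue",(100,120,60),(130,255,255),bb),("orange",(5,120,100),(18,255,255),ob)):
            c,st=blob(im,lo,hi,box)
            z=0.07 if n=="top" else 0.066
            print(n,nm,c,st,at_z(n,[c],z))
    from scipy import ndimage
    # block top face: aluminium mask in top
    im=cv2.imread("pics/top0.png"); d=np.load("pics/top0.npy")
    hsv=cv2.cvtColor(im,cv2.COLOR_BGR2HSV)
    for n in("top","side"):
        im=cv2.imread(f"pics/{n}0.png").astype(int)
        l,t,r,b=(175,175,255,255) if n=="top" else (280,125,355,185)
        cv2.imwrite(f"pics/{n}_blk.png",cv2.resize(cv2.imread(f"pics/{n}0.png")[t:b,l:r],None,fx=8,fy=8,interpolation=cv2.INTER_CUBIC))
    v,u=np.mgrid[175:255,175:255]; v=v.ravel();u=u.ravel(); dd=d[v,u]
    P=at_d("top",np.c_[u,v],dd); k=(abs(P[:,2]-.06)<.012)&(dd>0)
    Q=P[k]; print(len(Q),Q.mean(0),cv2.minAreaRect((Q[:,:2]*1000).astype(np.float32)), np.std(Q[:,2]))
E
python3 m1.py
```

```text
side blue [289.62650602 258.37349398] [285 254  10  10  83] [[ 0.47929096 -0.20816573  0.066     ]]
side orange [353.76271186 286.06779661] [350 282   9   9  59] [[ 0.60012826 -0.29132911  0.066     ]]
top blue [390.8245614  239.56140351] [387 236   9   8  57] [[ 0.47924222 -0.20976442  0.07      ]]
top orange [421.20689655 192.96551724] [419 190   6   7  29] [[ 0.60006518 -0.29329694  0.07      ]]
2315 [0.5531258  0.26445086 0.05946151] ((553.9104614257812, 266.40283203125), (124.73126220703125, 143.2152099609375), 18.59664535522461) 0.002390399326001357
```

View pics/top_blk.png

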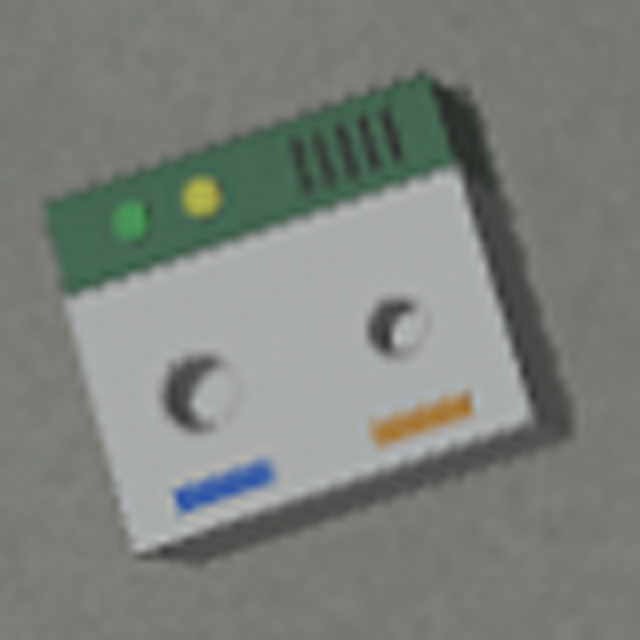

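View pics/side_blk.png

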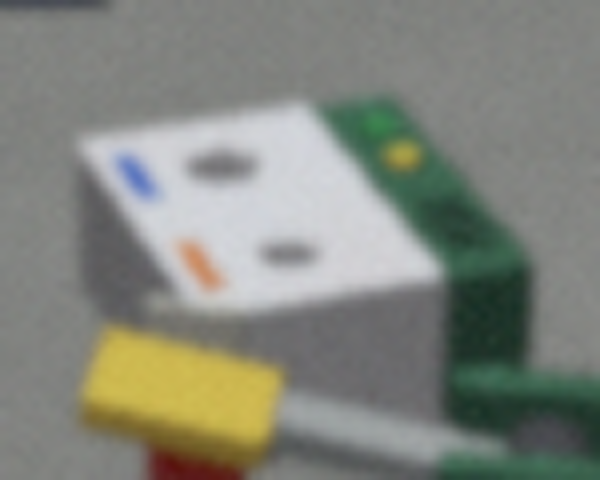

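```bash
cat > m2.py <<'E'
from h import *
top={(-45,70):(132,555),(-45,-70):(535,420),(45,-70):(462,165),(45,70):(65,297),(80,70):(45,205),(80,-70):(428,75),(0,35):(202,393),(0,-35):(400,327)}
side={(-45,70):(78,140),(45,70):(315,102),(45,-70):(445,275),(80,70):(398,97),(80,-70):(527,262),(0,35):(222,166),(0,-35):(288,253)}
def cv(p,l,t): return np.array([(l+(a+.5)/8-.5,t+(b+.5)/8-.5) for a,b in p])
def model(q,pts): 
    c,s=np.cos(q[2]),np.sin(q[2]); p=np.array(pts)/1000
    return np.c_[q[0]+c*p[:,0]-s*p[:,1],q[1]+s*p[:,0]+c*p[:,1],np.full(len(p),.06)]
tp,sp=cv(top.values(),175,175),cv(side.values(),280,125)
def res(q,w="both"):
    r=[]
    if w!="side": r.append(proj("top",model(q,list(top)))-tp)
    if w!="top": r.append(proj("side",model(q,list(side)))-sp)
    return np.vstack(r).ravel()
for w in("top","side","both"):
    s=least_squares(res,[.55,.26,.3],args=(w,)); q=s.x
    print(w,q[:2],np.degrees(q[2]),"rms px",np.sqrt(np.mean(s.fun**2)), "pockets",model(q,[(0,35),(0,-35)])[:,:2].round(4).tolist())
print(np.round(s.fun.reshape(-1,2),2).tolist())
E
python3 m2.py
```

```text
top [0.53705851 0.25995703] 17.883183741535934 rms px 0.3456681302036872 pockets [[0.5263, 0.2933], [0.5478, 0.2266]]
side [0.53778958 0.26216664] 16.24370402505463 rms px 0.44324658496327424 pockets [[0.528, 0.2958], [0.5476, 0.2286]]
both [0.53745813 0.26036509] 17.354064847203038 rms px 0.49156554759950977 pockets [[0.527, 0.2938], [0.5479, 0.227]]
[[0.24, -0.35], [-0.17, 0.45], [-0.18, 0.35], [0.19, -0.15], [-0.48, -0.87], [0.62, -0.59], [-0.46, -0.22], [-0.39, 0.01], [-0.37, 0.31], [-1.18, 0.63], [-0.25, 0.56], [-0.64, -0.41], [1.19, 0.21], [-0.04, -0.03], [-0.23, 0.07]]
```

```bash
cat >> h.py <<'E'
from scipy.spatial.transform import Rotation as Ro
def go(x,y,z,rows=None,yaw=None,v=.045):
    s=robot.observe(); R=Ro.from_euler('xyz',s['tcp_rot'],degrees=True).as_matrix()
    d=np.array([x,y,z])-s['tcp_pos']; u=R.T@d/0.2
    n=rows or int(np.ceil(np.linalg.norm(d)/v))
    print("t",round(s['t'],2),"tcp",np.round(s['tcp_pos'],4),"rot",np.round(s['tcp_rot'],2),"F",np.round(s['force'],1),"w",round(s['width']*1000,1))
    print("total units",np.round(u,4),"rows",n,"each",np.round(u/n,4))
E
python3 -c "
from h import *
go(.479,-.209,.2)"
```

```text
t 0.7 tcp [ 0.1545 -0.6056  0.2533] rot [-90.    -0.   -75.69] F [ 0.3 -0.2 -0.1] w 85.1
total units [-1.5203  0.2665  2.0623] rows 12 each [-0.1267  0.0222  0.1719]
```

Call:
carry_out(series="-0.127 0.022 0.172 0 0 0;-0.127 0.022 0.172 0 0 0;-0.127 0.022 0.172 0 0 0;-0.127 0.022 0.172 0 0 0;-0.127 0.022 0.172 0 0 0;-0.127 0.022 0.172 0 0 0;-0.127 0.022 0.172 0 0 0;-0.127 0.022 0.172 0 0 0;-0.127 0.022 0.172 0 0 0;-0.127 0.022 0.172 0 0 0", jaw=50, squeeze=40)

```text
t: 1.7
tcp_pos: [0.426, -0.2731, 0.2093]
tcp_rot: [-90.0, -0.0, -75.7]
force: [0.8, 0.1, -0.4]
width: 0.0499
```

```bash
python3 -c "
from h import *
go(.479,-.209,.2)"
```

```text
t 1.7 tcp [ 0.426  -0.2731  0.2093] rot [-8.998e+01 -3.000e-02 -7.570e+01] F [ 0.8  0.1 -0.4] w 49.9
total units [-0.245   0.0466  0.3358] rows 2 each [-0.1225  0.0233  0.1679]
```

Call:
carry_out(series="-0.1225 0.022 0.168 0 0 0;-0.1225 0.022 0.168 0 0 0;0 0.1 0 0 0 0;0 0 0 0 0 0")

```text
t: 2.1
tcp_pos: [0.4777, -0.209, 0.1789]
tcp_rot: [-90.1, 0.1, -75.6]
force: [-0.7, 0.6, -0.2]
width: 0.05
```

```bash
python3 - <<'E'
from h import *
im,d=robot.grab_frame("side"); cv2.imwrite("pics/s1.png",cv2.resize(im[130:320,180:440],None,fx=2.9,fy=2.9,interpolation=cv2.INTER_CUBIC))
im,d=robot.grab_frame("top"); cv2.imwrite("pics/t1.png",im)
go(.479,-.209,.058)
E
```

```text
t 2.2 tcp [ 0.4777 -0.2106  0.1806] rot [-9.004e+01  3.000e-02 -7.570e+01] F [ 0.3 -0.6  0.3] w 50.3
total units [-0.0057  0.6132  0.0084] rows 3 each [-0.0019  0.2044  0.0028]
```

View pics/s1.png

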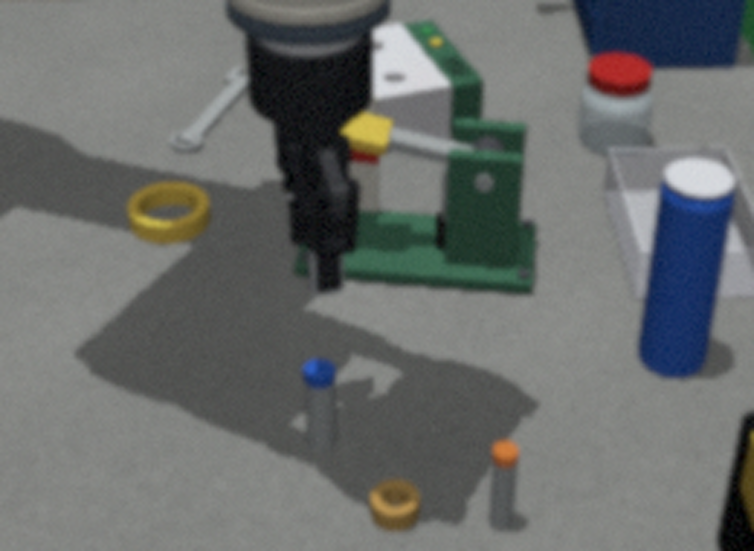

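Call:
carry_out(series="-0.003 0.2 0.004 0 0 0;-0.002 0.2 0.004 0 0 0;0 0.15 0 0 0 0;0 0.06 0 0 0 0;0 0 0 0 0 0")

```text
t: 2.7
tcp_pos: [0.4788, -0.2095, 0.0581]
tcp_rot: [-90.1, 0.1, -75.8]
force: [0.0, -0.2, -0.4]
width: 0.0498
```

Call:
carry_out(series="0 0 0 0 0 0;0 0 0 0 0 0;0 0 0 0 0 0;0 0 0 0 0 0;0 0 0 0 0 0", jaw=10)

```text
t: 3.2
tcp_pos: [0.4802, -0.2096, 0.06]
tcp_rot: [-89.9, -0.1, -75.7]
force: [-0.0, -1.0, 9.3]
width: 0.0209
```

Call:
carry_out(series="0 -0.1 0 0 0 0;0 -0.2 0 0 0 0;0 -0.2 0 0 0 0;0 -0.2 0 0 0 0;0 -0.1 0 0 0 0;0 0 0 0 0 0")

```text
t: 3.8
tcp_pos: [0.4806, -0.2097, 0.2223]
tcp_rot: [-89.7, -0.3, -75.7]
force: [0.0, -0.4, -2.9]
width: 0.0209
```

```bash
python3 - <<'E'
from h import *
im,d=robot.grab_frame("side"); cv2.imwrite("pics/s2.png",cv2.resize(im[80:320,180:440],None,fx=2.5,fy=2.5,interpolation=cv2.INTER_CUBIC))
s=robot.observe(); x,y,z=s['tcp_pos']
print(proj("side",[[x,y,z-.058],[x,y,z+.012]]))
go(.527,.294,.24)
E
```

```text
[[288.57742777 220.19755555]
 [287.54359862 189.04920201]]
t 3.85 tcp [ 0.4798 -0.2092  0.2203] rot [-89.85  -0.15 -75.68] F [-0.2 -0.5 -1.6] w 20.9
total units [-2.3794 -0.1025  0.851 ] rows 12 each [-0.1983 -0.0085  0.0709]
```

View pics/s2.png

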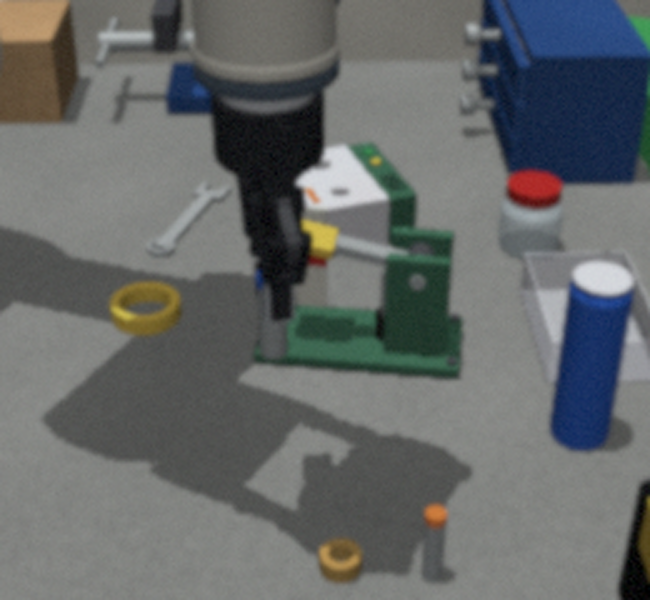

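Call:
carry_out(series="-0.1 -0.01 0.035 0 0 0;-0.2 -0.01 0.071 0 0 0;-0.2 -0.01 0.071 0 0 0;-0.2 -0.01 0.071 0 0 0;-0.2 -0.01 0.071 0 0 0;-0.2 -0.01 0.071 0 0 0;-0.2 -0.01 0.071 0 0 0;-0.2 -0.01 0.071 0 0 0;-0.2 -0.01 0.071 0 0 0;-0.2 -0.01 0.071 0 0 0")

```text
t: 4.85
tcp_pos: [0.5152, 0.1942, 0.2374]
tcp_rot: [-90.1, -0.0, -75.7]
force: [1.6, -0.9, -1.6]
width: 0.0209
```

Call:
carry_out(series="-0.2 0 0.071 0 0 0;-0.2 0 0.071 0 0 0;-0.08 0 0.035 0 0 0;0 0 0 0 0 0")

```text
t: 5.25
tcp_pos: [0.5261, 0.2962, 0.2371]
tcp_rot: [-90.1, -0.0, -75.5]
force: [0.4, 0.2, -2.9]
width: 0.0205
```

```bash
python3 - <<'E'
from h import *
im,d=robot.grab_frame("side"); cv2.imwrite("pics/s3.png",cv2.resize(im[40:190,230:390],None,fx=4,fy=4,interpolation=cv2.INTER_CUBIC))
go(.527,.294,.24)
go(.527,.294,.13)
E
```

```text
t 5.3 tcp [0.526  0.2946 0.2372] rot [-9.011e+01 -3.000e-02 -7.559e+01] F [-0.5  0.7 -1.7] w 20.6
total units [ 0.0044 -0.014   0.0039] rows 1 each [ 0.0044 -0.014   0.0039]
t 5.3 tcp [0.526  0.2946 0.2372] rot [-9.011e+01 -3.000e-02 -7.559e+01] F [-0.5  0.7 -1.7] w 20.6
total units [0.0041 0.536  0.005 ] rows 3 each [0.0014 0.1787 0.0017]
```

View pics/s3.png

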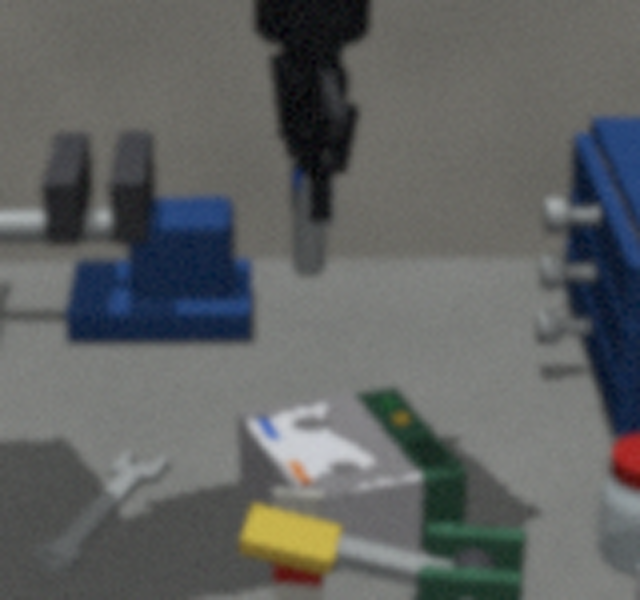

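Call:
carry_out(series="0.004 0.15 0.004 0 0 0;0 0.2 0 0 0 0;0 0.15 0 0 0 0;0 0.04 0 0 0 0;0 0 0 0 0 0;0 0 0 0 0 0")

```text
t: 5.9
tcp_pos: [0.5283, 0.2934, 0.1318]
tcp_rot: [-89.9, 0.0, -75.7]
force: [0.1, 0.1, -2.2]
width: 0.0205
```

```bash
python3 - <<'E'
from h import *
im,d=robot.grab_frame("side"); cv2.imwrite("pics/s4.png",cv2.resize(im[90:190,270:370],None,fx=6,fy=6,interpolation=cv2.INTER_CUBIC))
im,d=robot.grab_frame("top"); cv2.imwrite("pics/t4.png",cv2.resize(im[170:260,170:290],None,fx=6,fy=6,interpolation=cv2.INTER_CUBIC))
go(.527,.294,.11)
x,y,z=robot.observe()['tcp_pos']
print(proj("side",[[x,y,z-.058],[.527,.294,.06]]))
E
```

```text
t 6.0 tcp [0.5284 0.2938 0.1321] rot [-8.986e+01  2.000e-02 -7.570e+01] F [-0.6  0.1 -1.8] w 20.7
total units [-0.0027  0.1107 -0.007 ] rows 1 each [-0.0027  0.1107 -0.007 ]
[[307.74976016 140.91101728]
 [307.2692162  145.25003985]]
```

View pics/s4.png

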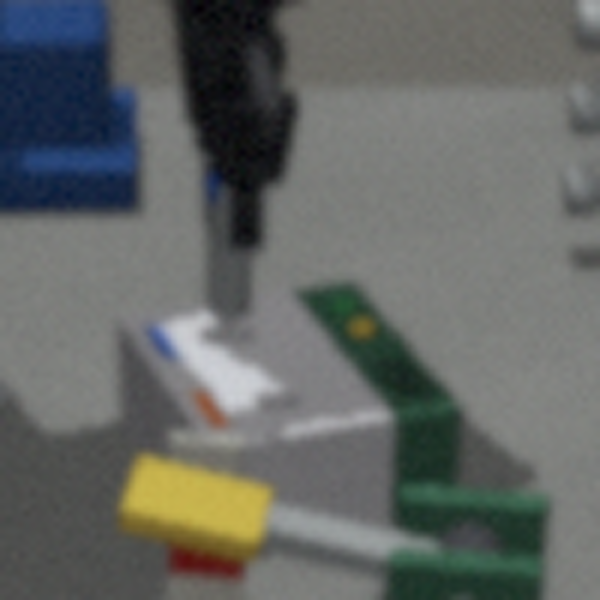

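View pics/t4.png

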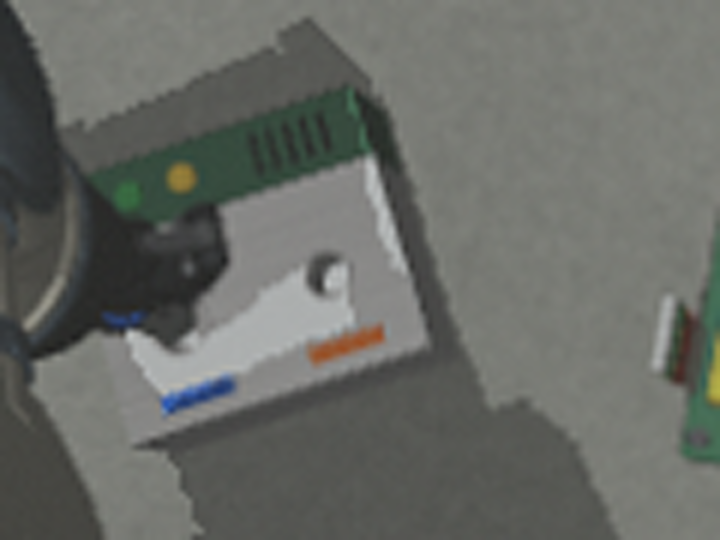

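Call:
carry_out(series="-0.001 0.06 -0.005 0 0 0;0 0.03 0 0 0 0;0 0.03 0 0 0 0;0 0 0 0 0 0")

```text
t: 6.4
tcp_pos: [0.5265, 0.2941, 0.1056]
tcp_rot: [-90.0, 0.0, -75.7]
force: [1.1, 5.3, -5.3]
width: 0.0205
```

Call:
carry_out(series="-0.005 0 0.001 0 0 0;0 0.03 0 0 0 0;0 0.03 0 0 0 0;0 0 0 0 0 0")

```text
t: 6.8
tcp_pos: [0.5262, 0.2947, 0.0934]
tcp_rot: [-90.1, 0.0, -75.7]
force: [1.9, 3.2, -3.0]
width: 0.0207
```

Call:
carry_out(series="-0.003 0.01 0.001 0 0 0;0 0.01 0 0 0 0;0 0 0 0 0 0")

```text
t: 7.1
tcp_pos: [0.5264, 0.2952, 0.0903]
tcp_rot: [-90.0, -0.0, -75.7]
force: [0.7, 0.1, -1.7]
width: 0.0212
```

Call:
carry_out(series="0 0 0 0 0 0;0 0 0 0 0 0;0 0 0 0 0 0;0 0 0 0 0 0", jaw=45)

```text
t: 7.5
tcp_pos: [0.5266, 0.2953, 0.0906]
tcp_rot: [-90.0, -0.0, -75.7]
force: [-0.1, 0.8, 0.4]
width: 0.0453
```

Call:
carry_out(series="0 -0.1 0 0 0 0;0 -0.2 0 0 0 0;0 -0.2 0 0 0 0;0 -0.15 0 0 0 0;0 -0.05 0 0 0 0")

```text
t: 8.0
tcp_pos: [0.5276, 0.2958, 0.234]
tcp_rot: [-89.7, 0.0, -75.7]
force: [-0.1, -0.1, -0.2]
width: 0.0452
```

```bash
python3 - <<'E'
from h import *
im,d=robot.grab_frame("side"); cv2.imwrite("pics/s5.png",cv2.resize(im[90:190,270:370],None,fx=6,fy=6,interpolation=cv2.INTER_CUBIC))
print(proj("side",[[.527,.294,.1],[.527,.294,.06]]))
go(.6,-.292,.24)
E
```

```text
[[307.21870448 132.78200551]
 [307.2692162  145.25003985]]
t 8.05 tcp [0.5276 0.2958 0.2338] rot [-8.973e+01  4.000e-02 -7.568e+01] F [1.2 0.1 1. ] w 45.2
total units [ 2.9373 -0.0348 -0.3758] rows 14 each [ 0.2098 -0.0025 -0.0268]
```

View pics/s5.png

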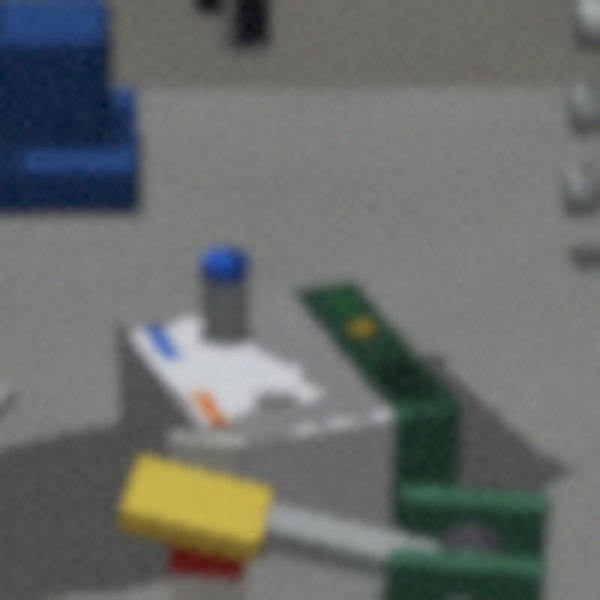

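Call:
carry_out(series="0.1 0 -0.014 0 0 0;0.2 -0.002 -0.026 0 0 0;0.2 -0.002 -0.026 0 0 0;0.2 -0.002 -0.026 0 0 0;0.2 -0.002 -0.026 0 0 0;0.2 -0.002 -0.026 0 0 0;0.2 -0.002 -0.026 0 0 0;0.2 -0.002 -0.026 0 0 0;0.2 -0.002 -0.026 0 0 0;0.2 -0.002 -0.026 0 0 0")

```text
t: 9.05
tcp_pos: [0.5719, -0.0867, 0.2327]
tcp_rot: [-90.1, 0.1, -75.7]
force: [0.7, 0.6, -0.7]
width: 0.0449
```

Call:
carry_out(series="0.2 -0.002 -0.026 0 0 0;0.2 -0.002 -0.026 0 0 0;0.2 -0.002 -0.026 0 0 0;0.2 0 -0.026 0 0 0;0.13 0.1 -0.02 0 0 0;0 0.1 0 0 0 0;0 0 0 0 0 0", jaw=44)

```text
t: 9.75
tcp_pos: [0.5925, -0.2713, 0.1912]
tcp_rot: [-90.3, 0.3, -75.8]
force: [-0.3, 0.3, -0.3]
width: 0.0439
```

```bash
python3 - <<'E'
from h import *
go(.6,-.292,.058)
E
```

```text
t 9.75 tcp [ 0.5925 -0.2713  0.1912] rot [-90.26   0.26 -75.76] F [-0.3  0.3 -0.3] w 43.9
total units [0.1126 0.6656 0.014 ] rows 4 each [0.0281 0.1664 0.0035]
```

Call:
carry_out(series="0.107 0.15 0.014 0 0 0;0 0.1 0 0 0 0;0 0 0 0 0 0")

```text
t: 10.05
tcp_pos: [0.6011, -0.2904, 0.1427]
tcp_rot: [-90.2, 0.2, -75.7]
force: [0.6, 0.4, -0.6]
width: 0.0439
```

```bash
python3 - <<'E'
from h import *
im,d=robot.grab_frame("side"); cv2.imwrite("pics/s6.png",cv2.resize(im[180:330,280:430],None,fx=4,fy=4,interpolation=cv2.INTER_CUBIC))
go(.6,-.292,.058)
E
```

```text
t 10.1 tcp [ 0.6018 -0.2905  0.1445] rot [-90.11   0.12 -75.66] F [1.  0.5 0.1] w 44.0
total units [ 0.0057  0.4327 -0.0096] rows 2 each [ 0.0029  0.2164 -0.0048]
```

View pics/s6.png

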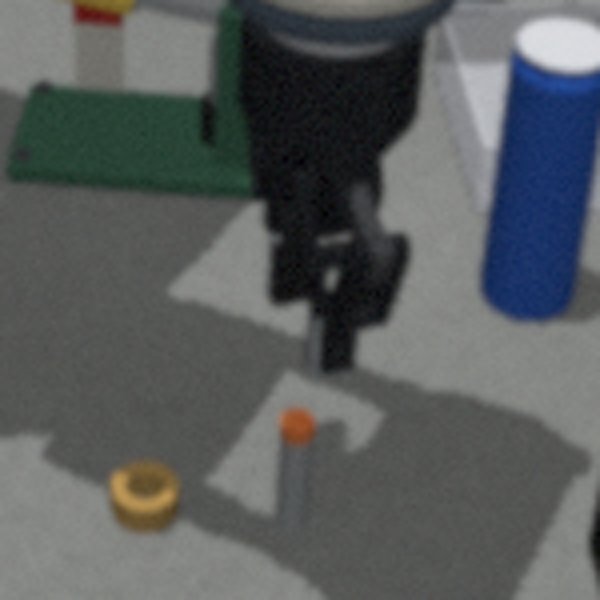

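```bash
python3 - <<'E'
from h import *
def c(p): return (p-[280,180]+.5)*4-.5
T=np.array([.6018,-.2905,.1445]); xt=np.array([.247,-.969,0])
print(c(proj("side",[T+xt*.028-[0,0,.018],T-[0,0,.018],[.600,-.292,.07]])))
def c(p): return (p-[180,130]+.5)*2.9-.5
T=np.array([.4777,-.210,.1806])
print(c(proj("side",[T+xt*.031-[0,0,.018],T-[0,0,.018],[.479,-.209,.07]])))
E
```

```text
[[329.48170003 368.28619482]
 [307.10703154 327.67813681]
 [296.88124373 420.63257591]]
[[324.14560236 290.83047416]
 [312.52950438 262.87268524]
 [318.28519978 369.66017855]]
```

Call:
carry_out(series="0.005 0.15 -0.008 0 0 0;0 0.15 0 0 0 0;0 0.1 0 0 0 0;0 0.03 0 0 0 0;0 0 0 0 0 0")

```text
t: 10.6
tcp_pos: [0.6014, -0.2926, 0.06]
tcp_rot: [-90.0, -0.0, -75.7]
force: [-0.1, -0.1, -0.5]
width: 0.0439
```

Call:
carry_out(series="0 0 0 0 0 0;0 0 0 0 0 0;0 0 0 0 0 0;0 0 0 0 0 0;0 0 0 0 0 0", jaw=6)

```text
t: 11.1
tcp_pos: [0.6019, -0.2934, 0.0609]
tcp_rot: [-89.9, -0.1, -75.7]
force: [-0.5, 0.4, 7.0]
width: 0.0146
```

Call:
carry_out(series="0 -0.1 0 0 0 0;0 -0.2 0 0 0 0;0 -0.2 0 0 0 0;0 -0.2 0 0 0 0;-0.1 -0.15 0 0 0 0;-0.2 0 0.01 0 0 0;-0.2 0 0.02 0 0 0;-0.2 0 0.02 0 0 0;-0.2 0 0.02 0 0 0;-0.2 0 0.02 0 0 0")

```text
t: 12.1
tcp_pos: [0.5637, -0.0738, 0.2301]
tcp_rot: [-89.9, -0.0, -75.7]
force: [1.2, -0.1, -1.2]
width: 0.0148
```

```bash
python3 - <<'E'
from h import *
go(.548,.228,.235)
E
```

```text
t 12.1 tcp [ 0.5637 -0.0738  0.2301] rot [-8.994e+01 -3.000e-02 -7.570e+01] F [ 1.2 -0.1 -1.2] w 14.8
total units [-1.4817 -0.0249  0.2967] rows 7 each [-0.2117 -0.0036  0.0424]
```

Call:
carry_out(series="-0.2 0 0.042 0 0 0;-0.2 0 0.042 0 0 0;-0.2 0 0.042 0 0 0;-0.2 0 0.042 0 0 0;-0.2 0 0.042 0 0 0;-0.2 0 0.042 0 0 0;-0.2 0 0.042 0 0 0;-0.08 0.1 0.01 0 0 0;0 0.1 0 0 0 0;0 0 0 0 0 0")

```text
t: 13.1
tcp_pos: [0.5485, 0.2268, 0.1877]
tcp_rot: [-90.2, -0.0, -75.6]
force: [-1.0, -0.1, -0.6]
width: 0.0143
```

```bash
python3 - <<'E'
from h import *
go(.548,.228,.134)
E
```

```text
t 13.1 tcp [0.5485 0.2268 0.1877] rot [-9.019e+01 -1.000e-02 -7.562e+01] F [-1.  -0.1 -0.6] w 14.3
total units [-6.600e-03  2.686e-01  1.000e-04] rows 2 each [-3.300e-03  1.343e-01  1.000e-04]
```

Call:
carry_out(series="-0.004 0.12 0 0 0 0;0 0.1 0 0 0 0;0 0.04 0 0 0 0;0 0 0 0 0 0;0 0 0 0 0 0")

```text
t: 13.6
tcp_pos: [0.5503, 0.2273, 0.1385]
tcp_rot: [-89.9, 0.0, -75.7]
force: [-0.3, 0.6, -0.9]
width: 0.0144
```

```bash
python3 - <<'E'
from h import *
im,d=robot.grab_frame("side"); cv2.imwrite("pics/s7.png",cv2.resize(im[90:190,270:370],None,fx=6,fy=6,interpolation=cv2.INTER_CUBIC))
go(.548,.228,.11)
x,y,z=robot.observe()['tcp_pos']
print((proj("side",[[x,y,z-.06],[.548,.228,.06],[.548,.227,.06]])-[270,90]+.5)*6-.5)
E
```

```text
t 13.65 tcp [0.5504 0.2273 0.1386] rot [-89.9   0.  -75.7] F [-0.5 -0.  -1.8] w 14.8
total units [-0.0061  0.1429 -0.0108] rows 1 each [-0.0061  0.1429 -0.0108]
[[280.03017619 364.11546532]
 [274.65277248 398.9355223 ]
 [274.73558866 399.96963986]]
```

View pics/s7.png

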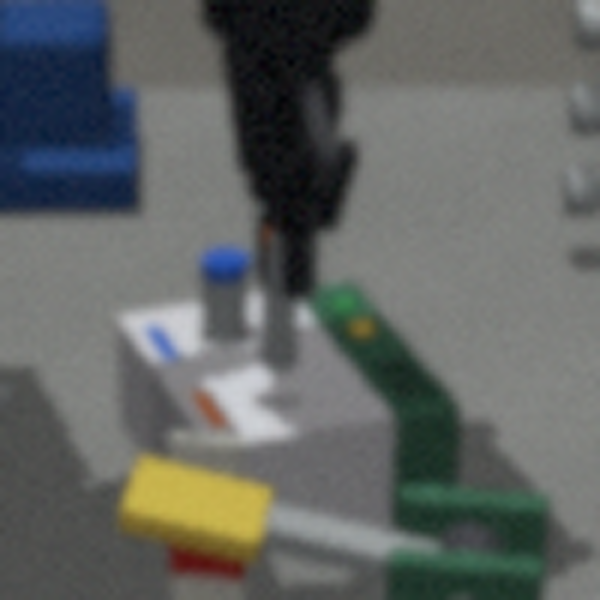

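Call:
carry_out(series="-0.004 0.06 -0.006 0 0 0;0 0.04 0 0 0 0;0 0.03 0 0 0 0;0 0 0 0 0 0")

```text
t: 14.05
tcp_pos: [0.5483, 0.2281, 0.1102]
tcp_rot: [-90.0, 0.0, -75.7]
force: [2.3, 4.1, -4.0]
width: 0.0151
```

Call:
carry_out(series="-0.004 0 0.002 0 0 0;0 0.03 0 0 0 0;0 0.03 0 0 0 0;0 0 0 0 0 0")

```text
t: 14.45
tcp_pos: [0.5483, 0.2287, 0.0983]
tcp_rot: [-90.0, 0.0, -75.7]
force: [2.3, 1.6, -3.7]
width: 0.0148
```

Call:
carry_out(series="-0.002 0.02 0.003 0 0 0;0 0.013 0 0 0 0;0 0 0 0 0 0")

```text
t: 14.75
tcp_pos: [0.5486, 0.229, 0.0922]
tcp_rot: [-90.1, -0.0, -75.7]
force: [-1.1, 0.5, -1.9]
width: 0.0148
```

Call:
carry_out(series="0 0 0 0 0 0;0 0 0 0 0 0;0 0 0 0 0 0;0 0 0 0 0 0", jaw=40)

```text
t: 15.15
tcp_pos: [0.549, 0.2292, 0.0928]
tcp_rot: [-90.0, 0.0, -75.7]
force: [0.6, -0.9, 0.4]
width: 0.0404
```

Call:
carry_out(series="0 -0.1 0 0 0 0;0 -0.2 0 0 0 0;0 -0.2 0 0 0 0;0 -0.15 0 0 0 0;0 -0.05 0 0 0 0")

```text
t: 15.65
tcp_pos: [0.5501, 0.2296, 0.2361]
tcp_rot: [-89.7, 0.0, -75.7]
force: [0.0, 0.1, 0.1]
width: 0.04
```

```bash
python3 - <<'E'
from h import *
im,d=robot.grab_frame("side"); cv2.imwrite("pics/s8full.png",im); cv2.imwrite("pics/s8.png",cv2.resize(im[90:190,270:370],None,fx=6,fy=6,interpolation=cv2.INTER_CUBIC))
print((proj("side",[[.527,.295,.1],[.548,.229,.1]])-[270,90]+.5)*6-.5)
go(.48,.0,.24)
E
```

```text
[[225.76212579 258.27223079]
 [275.06530218 321.03821642]]
t 15.7 tcp [0.5501 0.2296 0.236 ] rot [-8.973e+01  1.000e-02 -7.569e+01] F [ 1.1 -0.   1.3] w 40.0
total units [ 1.0257 -0.0231 -0.6232] rows 6 each [ 0.1709 -0.0038 -0.1039]
```

View pics/s8.png

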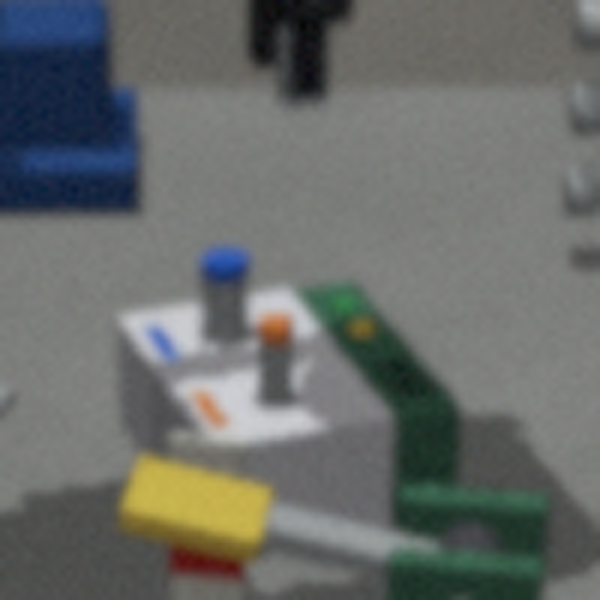

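```bash
python3 - <<'E'
from h import *
from m1 import blob
for n,box in(("top",(270,200,330,250)),("side",(280,160,330,190))):
    im=cv2.imread("pics/top0.png" if n=="top" else "pics/side0.png")
    c,st=blob(im,(22,120,80),(35,255,255),box); print(n,c,st,at_z(n,[c],.128 if n=="top" else .122))
d=np.load("pics/top0.npy"); im=cv2.imread("pics/top0.png"); hsv=cv2.cvtColor(im,cv2.COLOR_BGR2HSV)
m=cv2.inRange(hsv,(22,120,80),(35,255,255)); m[:, :270]=0;m[:,330:]=0;m[:200]=0;m[255:]=0
v,u=np.nonzero(m); P=at_d("top",np.c_[u,v],d[v,u]); P=P[(P[:,2]>.1)&(P[:,2]<.15)]
print(len(P),P.mean(0),cv2.minAreaRect((P[:,:2]*1000).astype(np.float32)))
A=np.c_[P[:,:2]-P[:,:2].mean(0),np.ones(len(P))]; print("slope",np.linalg.lstsq(A,P[:,2],rcond=None)[0])
# station geometry guess: base plate corners in zoom px (2.9x, offset 170,160)
E
```

```text
top [297.79088472 227.09115282] [288 216  21  23 373] [[0.50798378 0.02416621 0.128     ]]
side [302.26666667 173.98518519] [291 166  24  17 270] [[0.50899844 0.02772429 0.122     ]]
366 [0.50786896 0.0245611  0.12775616] ((508.26898193359375, 24.748943328857422), (40.53313446044922, 54.15269470214844), 80.55706787109375)
slope [-0.19257679  0.05148729  0.12775616]
```

```bash
python3 - <<'E'
from h import *
go(.508,.0255,.19)
E
```

```text
t 15.7 tcp [0.5501 0.2296 0.236 ] rot [-8.973e+01  1.000e-02 -7.569e+01] F [ 1.1 -0.   1.3] w 40.0
total units [ 0.9368  0.2277 -0.4572] rows 5 each [ 0.1874  0.0455 -0.0914]
```

Call:
carry_out(series="0.1 0 -0.05 0 0 0;0.17 0 -0.08 0 0 0;0.17 0 -0.082 0 0 0;0.17 0 -0.082 0 0 0;0.17 0.05 -0.082 0 0 0;0.157 0.1 -0.081 0 0 0;0 0.08 0 0 0 0;0 0 0 0 0 0;0 0 0 0 0 0", jaw=0)

```text
t: 16.6
tcp_pos: [0.5065, 0.0253, 0.1863]
tcp_rot: [-90.1, 0.0, -75.7]
force: [0.4, -0.3, 0.3]
width: -0.0001
```

```bash
python3 - <<'E'
from h import *
im,d=robot.grab_frame("side"); cv2.imwrite("pics/s9.png",cv2.resize(im[90:240,250:400],None,fx=4,fy=4,interpolation=cv2.INTER_CUBIC))
im,d=robot.grab_frame("top"); cv2.imwrite("pics/t9.png",im)
go(.508,.0255,.155)
E
```

```text
t 16.7 tcp [0.5071 0.0256 0.1871] rot [-89.97  -0.   -75.64] F [-0.1  0.1  0.4] w 0.3
total units [0.0018 0.1604 0.0041] rows 1 each [0.0018 0.1604 0.0041]
```

View pics/s9.png

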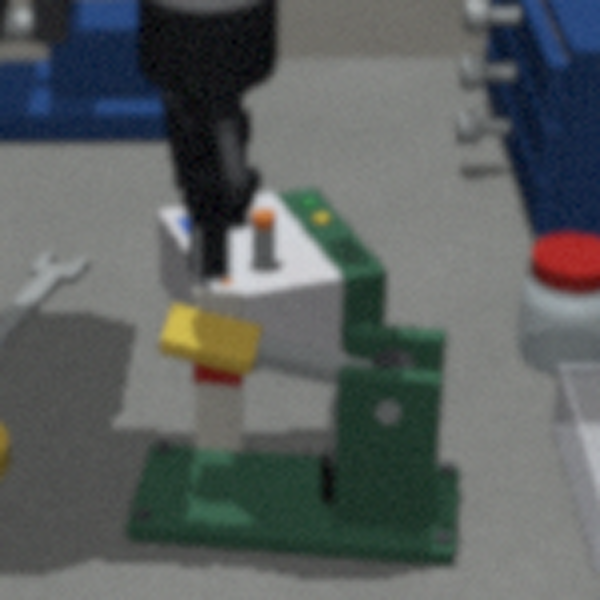

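View pics/t9.png

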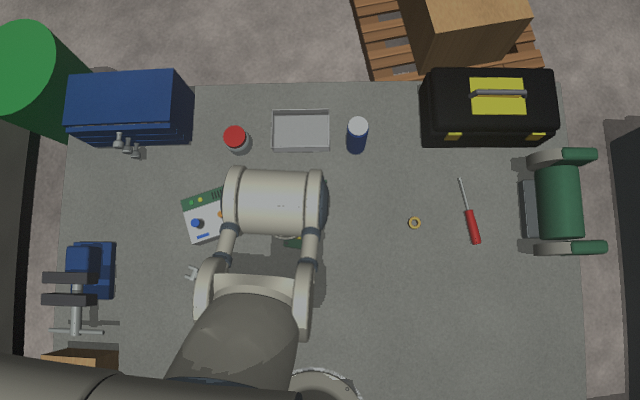

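Call:
carry_out(series="0 0.08 0.002 0 0 0;0 0.06 0 0 0 0;0 0.02 0 0 0 0;0 0 0 0 0 0")

```text
t: 17.1
tcp_pos: [0.5072, 0.0256, 0.1548]
tcp_rot: [-90.0, 0.0, -75.6]
force: [-0.1, 0.3, 0.1]
width: -0.0
```

Call:
carry_out(series="0 0.02 0 0 0 0;0 0.02 0 0 0 0;0 0 0 0 0 0")

```text
t: 17.4
tcp_pos: [0.5072, 0.0253, 0.1468]
tcp_rot: [-90.0, 0.0, -75.7]
force: [-1.5, 1.3, 6.8]
width: -0.0002
```

Call:
carry_out(series="0 0.02 0 0 0 0;0 0.02 0 0 0 0;0 0.02 0 0 0 0;0 0.01 0 0 0 0;0 0 0 0 0 0")

```text
t: 17.9
tcp_pos: [0.5066, 0.0254, 0.1328]
tcp_rot: [-90.0, 0.0, -75.7]
force: [-4.8, 0.6, 8.8]
width: 0.0001
```

```bash
python3 - <<'E'
from h import *
im,d=robot.grab_frame("side"); cv2.imwrite("pics/s10.png",cv2.resize(im[140:240,270:370],None,fx=6,fy=6,interpolation=cv2.INTER_CUBIC))
go(.507,.0255,.128)
E
```

```text
t 17.95 tcp [0.5066 0.0253 0.1329] rot [-9.004e+01  2.000e-02 -7.569e+01] F [-4.9  2.1  9.6] w -0.1
total units [-0.0003  0.0247  0.0022] rows 1 each [-0.0003  0.0247  0.0022]
```

View pics/s10.png

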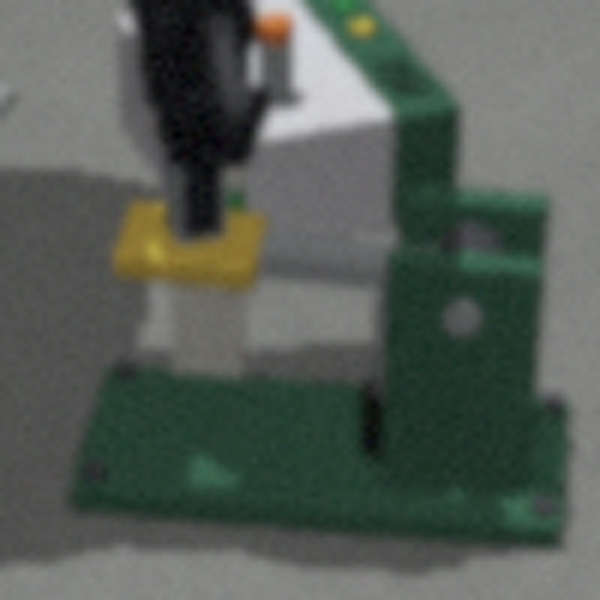

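Call:
carry_out(series="0 0.012 0 0 0 0;0 0.01 0 0 0 0;0 0 0 0 0 0;0 0 0 0 0 0")

```text
t: 18.35
tcp_pos: [0.5065, 0.0253, 0.1286]
tcp_rot: [-90.0, 0.0, -75.7]
force: [-6.0, 2.4, 10.1]
width: 0.0003
```

```bash
cat > lev.py <<'E'
from h import *
im,d=robot.grab_frame("side"); cv2.imwrite("pics/s11.png",cv2.resize(im[140:240,270:370],None,fx=6,fy=6,interpolation=cv2.INTER_CUBIC)); cv2.imwrite("pics/s11f.png",im)
go(.507,.0255,.128)
# predict paddle corners for handle angles
a0=np.radians(-9.5); ex=np.array([np.cos(a0),np.sin(a0),0]); ey=np.array([-ex[1],ex[0],0]); ez=np.array([0,0,1.])
pad0=np.array([.5080,.0255,.128]); 
def pt(q,l,w,h):  # l from pivot along handle
    s=.2-q; u=-np.cos(s)*ex+np.sin(s)*ez; n=np.sin(s)*ex+np.cos(s)*ez
    return u*l+n*h+ey*w
piv=pad0-pt(0,.11,0,.006); print("pivot",piv)
for q in(.14,.2,.26): 
    print(q,((proj("side",[piv+pt(q,l,w,h) for l,w,h in((.138,-.021,.006),(.138,.021,.006),(.082,-.021,.006),(.138,-.021,-.006),(.082,-.021,-.006))])-[270,140]+.5)*6-.5).round(0).tolist())
E
python3 lev.py
```

```text
t 18.4 tcp [0.5065 0.0254 0.1286] rot [-9.005e+01  3.000e-02 -7.568e+01] F [-6.   1.5  8.9] w -0.1
total units [0.     0.0032 0.0026] rows 1 each [0.     0.0032 0.0026]
pivot [0.61315314 0.0079034  0.10026597]
0.14 [[107.0, 248.0], [126.0, 193.0], [250.0, 265.0], [107.0, 274.0], [248.0, 291.0]]
0.2 [[107.0, 266.0], [125.0, 211.0], [249.0, 276.0], [107.0, 292.0], [249.0, 302.0]]
0.26 [[107.0, 284.0], [125.0, 228.0], [248.0, 287.0], [109.0, 309.0], [250.0, 313.0]]
```

View pics/s11.png

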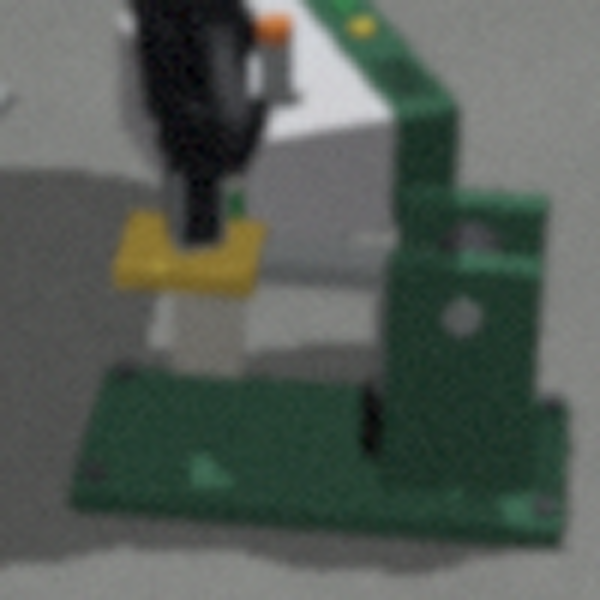

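Call:
carry_out(series="0 0 0 0 0 0;0 0 0 0 0 0;0 0 0 0 0 0;0 0 0 0 0 0;0 0 0 0 0 0")

```text
t: 18.9
tcp_pos: [0.5065, 0.0254, 0.1287]
tcp_rot: [-90.0, 0.0, -75.7]
force: [-6.0, 1.1, 9.4]
width: 0.0002
```

```bash
python3 - <<'E'
from h import *
s=robot.observe(); print(s['tcp_pos'],s['force'])
print(robot.finish_job())
s=robot.observe(); print(s['t'],s['tcp_pos'],s['force'])
E
```

```text
[0.5064937 0.0253739 0.1286635] [-5.9538499   1.11220853  9.36516928]
the job is handed in; nothing more can be done
None
the job is handed in; nothing more can be done
```

I put both pins in their pockets and let go of them. Then I pressed the dead-man handle half way with the closed fingertips and handed the job in at about 19 s while still holding it. The system gave no verdict.

- **Pins:** in the side picture taken after both releases, the two caps lay within about 2 pixels (enlarged six times) of where fully seated, upright pins should show. On the way in, both pins touched the pocket walls with up to about 5 N, so I shifted each by about 1 mm until the side force fell away.
- **Handle:** just before hand-in the fingertips were at about 0.107 m, against 0.106 m for level. They pressed down steadily with about 9.4 N, near the expected 10 N. The slope of the paddle in the side picture gave roughly 0.20 to 0.21 rad.
- **Disagreements:**
  - The two cameras differed by about 2 mm in y on the pins and the block, so I relied on the averages and the contact forces.
  - The paddle's front corners appeared about 5 to 7 enlarged pixels off the prediction. I put this down to the same camera offset.
  - There was also about 6 N of sideways force on the paddle, probably friction.
- **Not checked:** the arm hid part of the top view at the end, so I took no final top picture. I also did not measure the other bench items again, but I noticed none out of place in the later pictures.

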